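# Put the press plate away in the narrowing rack

## Task

Put the press plate with the green grip away in the wooden rack. The rack's slots get narrower from one end to the other: going up from the narrow end, the plate belongs in the first slot that is wide enough to take it. Lay it flat on the bottom of that slot, let go, and leave the two press plates with black grips where they are.

Things in the scene. Friction and masses are not known exactly. Their poses are not given: they have to be found in the camera images.
- plate: Press plate with the GREEN grip, to be put away; starts flat on the bench. White plate 68 (x) by 40 (y) by 14 mm thick; in its middle an upright green bar grip, 50 mm along x, 18 mm thick along y, from 14 to 60 mm above the underside. About 80 g, alike end for end. Origin: centre of the underside; z up.
- rack: Flat wooden rack, fixed, 144 (x) by 258 (y) by 18 mm high; light wood, grey slot floors. Origin: centre of the underside, z up. Four open-topped slots in a row along y, all centred on x = 0 and 52 mm across in y, 10 mm walls between. Lengths along x: 120 mm (centre y = +93), 100 (y = +31), 80 (y = -31), 60 (y = -93 mm). Slot floors 4 mm above the underside; walls 14 mm higher.
- small_plate: Press plate with a BLACK grip, to be left alone on the bench: white plate 48 mm (x) by 40 mm (y), 14 mm thick, black bar grip 44 mm by 18 mm up to 60 mm. Origin: centre of the underside.
- big_plate: Press plate with a BLACK grip, to be left alone, already seated in the rack's widest slot: white plate 108 mm (x) by 40 mm (y), 14 mm thick, black bar grip 50 mm by 18 mm up to 60 mm above its underside. Origin: centre of the underside.

How it is judged (in metres and radians):
At the end, for the whole second after the job is handed in: The green-gripped plate lies at rest in the 80 mm slot of the rack: its centre within 12 mm of the slot's centre in the rack's x and y, its underside less than 4 mm above the slot floor, tilted less than 0.1 rad; both black-gripped plates are within 30 mm of where they started (x of plate in the frame of rack between -0.012 and 0.012 m and y of plate in the frame of rack between -0.043 and -0.019 m and z of plate in the frame of rack below 0.008 m and angle between plate's own z axis and vertical below 0.1 rad and linear speed of plate below 0.02 m/s and distance of each of small_plate, big_plate from where it was at the start of the episode below 0.03 m); the robot touches nothing.
It fails at once if a black-gripped press plate was moved by more than 30 mm (distance of any of small_plate, big_plate from where it was at the start of the episode above 0.03 m).
It fails at once if a black-gripped press plate was tipped over (angle between any of small_plate, big_plate's own z axis and vertical above 0.6 rad).
It also fails if it takes over 35 s, if anything falls off the work surface, if the arm or the gripper's body presses on something with over 40 N, if the wrist force passes 120 N, or if a joint passes its speed limit or range.

## Robot

A 6-joint arm with a two-finger parallel gripper is mounted at the origin on the work surface. World frame = base frame: x ahead of the robot, y to its left, z up, the work surface at z = 0. Lengths are in mm, angles in rad, forces in N, time in s.
With the tool pointing down it reaches from about 350 to 975 mm from the base axis. Payload 17.4 kg.
Tool frame: the origin (TCP) lies at the very end of the fingers, on their centre line; the grasp point (between the pads) lies ctrl.grip_point_offset behind it (ctrl.grip_point_offset is the distance from the TCP to the grasp point, in mm); z points along the fingers, x is the direction in which the jaws open and shut, and the axes are right-handed (so a half turn about z gives the same grasp; the last joint's range is limited). The gripper opens to 85 mm and grips with 20 to 120 N. Pads are 22 mm wide; open, the fingers measure 114 mm over their backs; the gripper's body (76 mm by 85 mm) begins 54 mm behind the grasp point. The pads swing forward as they close: fully open they stand 13 mm farther back than shut.
Start: joints at [1.111, 0.116, 1.442, -0, 1.584, -0.038], TCP at [276.356, 615.841, 231.303] pointing down, gripper open.
Joint ranges: [-2.83, 2.83], [-0.83, 2.19], [0.07, 2.5], [-1.14, 4.28], [0.01, 3], [-2.97, 2.97]. Speed limits (rad/s): [1.89, 1.89, 2.22, 3.14, 3.14, 3.14].

## Interface

Orientations are given as a unit quaternion [x, y, z, w].
In Python, from plant import sensors, cams, ctrl gives the robot as it stands. The module is installed in compiled form; this text tells all that it offers.
- The arm moves only by the tool jog_arm, never from a script. Its argument "moves" is a list of rows, each a list of 7 numbers: the gripper command: -1 is fully open, 1 is shut, values between are in proportion, then the shift along the tool's x, y, z in mm, then the turn, a rotation vector about the tool's x, y, z in rad. A call has 1 to 8 rows; each row is the pose to reach, as a shift and turn from the pose commanded when the call began, along the tool's axes at that moment; what a row does not reach only later rows make up. A row lasts 1/12 s, in which the tool goes at most 41.7 mm and 7.16 degrees, less where a joint would pass 70% of its speed; a pose out of reach is approached as far as the arm can. A call with a gripper value outside its range is refused whole. The fingers move at their own pace and stop on an object; "squeeze" is the grip in N (left out, the last holds). Time passes only in rows, so rows that repeat a pose let the fingers close. It gives the time, the measured TCP pose, the force and the opening at its end, in the units of the state.
- sensors.observe(): the state, without advancing time (a new reading comes with each control period).
- cams.grab_frame(name): name is "scene" or "top" or "wrist"; returns a dict with "img" (400x640x3 uint8, blue, green, red), "K" (3x3 intrinsics, pixels), "rvec" (rotation vector, rad) and "tvec" (3), from world to camera coordinates, as OpenCV has them; the wrist camera has in their place "hand_eye" (4x4, takes a point from camera to tool coordinates, whose origin is the TCP and whose axes are the tool frame's). Camera axes: x right, y down, z forward; pixel columns grow to the right and rows downward; lengths in mm; the calibration is good to about 2 mm. A picture is of the moment at which its call begins: read the wrist's pose just before it. There is no depth.
- ctrl.finish_job(): hands the job in, once; it reports no verdict.
The state is a dict: "t": time; "joints": joint angles; "qvel": joint speeds; "tau": joint torques, N m; "tool_pos": TCP position; "ee_rot": TCP orientation; "force": force on the tool from outside, world axes, zero at the start; "ft_torque": the same for the moment, N m; "grip_width": finger opening in mm.
Only numpy, scipy, OpenCV 4.12 (cv2) and the standard library are available. Lean on these libraries where they do the work, as an engineer would, in place of code of your own. Each camera call takes 0.05 s, during which the arm holds its last target. There are 200 camera calls.

## Working session

There is one attempt and no reset: what is moved stays moved. The work goes in short steps, Python scripts to look and compute and a tool call to move; the robot and the scene stay as the last step left them, time stands still between calls to the robot, and variables do not carry over. Pictures are saved under pics/ and viewed, about 8 in all and at most 12, crops included, and the job is handed in when it is done.

Besides the shell and the picture viewer there is one more tool, called after "Emit:" as name(argument=value, ...) on one line, values as JSON. jog_arm: Moves the arm, as the interface text tells. Its arguments: {"type":"object","properties":{"moves":{"type":"array"},"squeeze":{"type":"number"}},"required":["moves"]}

```bash
mkdir -p pics; python3 - <<'E'
from plant import sensors,cams,ctrl
import cv2,numpy as np
s=sensors.observe();print(s,ctrl.grip_point_offset)
for n in("top","scene"):
    f=cams.grab_frame(n);cv2.imwrite(f"pics/{n}0.png",f["img"]);print(n,f["K"],f["rvec"],f["tvec"])
E
```

```text
{'t': 0.0, 'joints': array([ 1.11119687e+00,  1.16512857e-01,  1.44227719e+00, -2.61800484e-05,
        1.58399019e+00, -3.78097312e-02]), 'qvel': array([ 0.00016164, -0.00063632, -0.00085561, -0.00071362, -0.00120404,
       -0.00103482]), 'tau': array([ 4.70711311e-03, -7.32011032e+01, -6.32477617e+01,  2.77936051e-04,
        6.56492266e-03, -2.54774847e-05]), 'tool_pos': array([276.27769458, 615.66166386, 230.53664694]), 'ee_rot': array([ 8.39462263e-01,  5.43417663e-01, -5.03614392e-04,  3.14852674e-04]), 'force': array([-0.36134721, -0.13411747, -0.37638172]), 'ft_torque': array([0.00532314, 0.01122249, 0.03268062]), 'grip_width': 85.07668927578487} 18.700000000000003
top [[454.94501172   0.         316.77886276]
 [  0.         454.94501172 200.35472398]
 [  0.           0.           1.        ]] [ 2.1799694  -2.19327183  0.06043136] [ -24.45860049  534.5724693  1165.30452293]
scene [[415.32979443   0.         328.43795422]
 [  0.         415.32979443 198.17788972]
 [  0.           0.           1.        ]] [ 0.92513787  2.69068278 -0.79437692] [ 440.54326823 -258.38851657 1213.67784025]
```

View pics/top0.png

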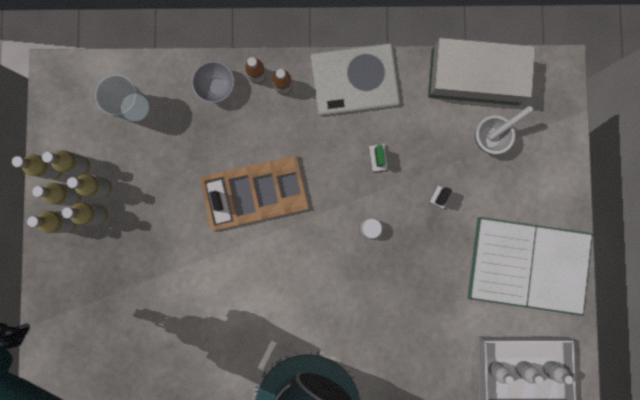

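The top view shows the rack around (255,193), with its wide end and the black-gripped plate at the left. The green plate is at about (378,157) and the small plate at about (441,196). I'll zoom in next.

```bash
cat > h.py <<'E'
import cv2,numpy as np
from scipy.spatial.transform import Rotation as R
def world(f,uv,z):
    Rm=cv2.Rodrigues(np.array(f["rvec"],float))[0];t=np.array(f["tvec"],float).ravel()
    c=-Rm.T@t
    d=(Rm.T@(np.linalg.inv(f["K"])@np.c_[np.array(uv,float).reshape(-1,2),np.ones(len(np.array(uv).reshape(-1,2)))].T)).T
    return c+d*((z-c[2])/d[:,2])[:,None]
def wristworld(f,s,uv,z):
    T=np.eye(4);T[:3,:3]=R.from_quat(s["ee_rot"]).as_matrix();T[:3,3]=s["tool_pos"]
    W=np.linalg.inv(T@f["hand_eye"])
    return world(dict(K=f["K"],rvec=cv2.Rodrigues(W[:3,:3])[0],tvec=W[:3,3]),uv,z)
E
python3 - <<'E'
from h import *
from plant import cams
f=cams.grab_frame("top");im=f["img"]
hsv=cv2.cvtColor(im,cv2.COLOR_BGR2HSV)
m=cv2.inRange(hsv,(45,90,30),(85,255,255));m[:120]=0;m[200:]=0
n,l,st,c=cv2.connectedComponentsWithStats(m);print(st[1:],c[1:])
k=1+st[1:,4].argmax();ys,xs=np.where(l==k);r=cv2.minAreaRect(np.c_[xs,ys].astype(np.float32));print(r,world(f,[r[0]],60),world(f,cv2.boxPoints(r),60).round())
w=cv2.inRange(hsv,(5,70,60),(22,255,255));w[:140]=0;w[250:]=0;w[:,:180]=0;w[:,330:]=0
cs=max(cv2.findContours(w,0,2)[0],key=cv2.contourArea);r=cv2.minAreaRect(cs);print(r,world(f,cv2.boxPoints(r),18).round(1),world(f,[r[0]],18))
cv2.imwrite("pics/crop.png",cv2.resize(im[130:250,190:470],None,fx=2.85,fy=2.85,interpolation=cv2.INTER_CUBIC))
print(world(f,[[378,157],[441,196]],14).round())
E
```

```text
[[376 146   8  19 124]] [[379.55645161 155.19354839]]
((379.5692443847656, 155.05386352539062), (18.357141494750977, 6.8219099044799805), 82.87498474121094) [[ 644.86431281 -186.58398417   60.        ]] [[ 667. -176.   60.]
 [ 669. -193.   60.]
 [ 623. -198.   60.]
 [ 621. -181.   60.]]
((253.5430908203125, 192.87588500976562), (55.594783782958984, 99.99262237548828), 77.125) [[597.5 280.   18. ]
 [654.3  25.6  18. ]
 [512.4  -6.1  18. ]
 [456.3 246.5  18. ]] [[554.8341828  136.54895791  18.        ]]
[[ 647. -189.   14.]
 [ 544. -351.   14.]]
```

View pics/crop.png

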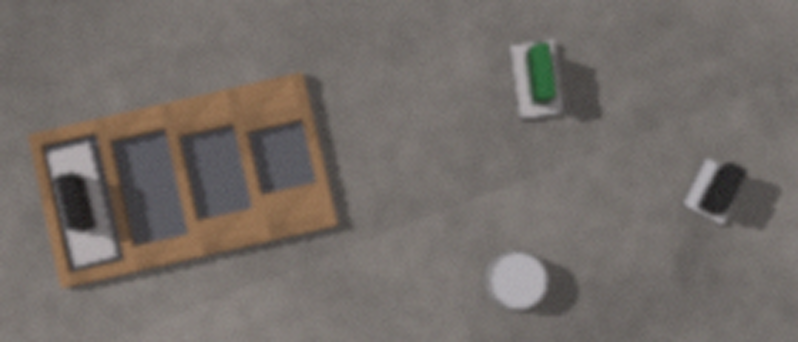

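The rack fits as 145×260 mm with its centre at (555,137) and yaw about 0.22. The 80 mm slot is at about (562,106), and the plate is at about (645,-187) with yaw about 0.11. I'll move above the plate.

Emit:
jog_arm(moves=[[-1,-580,664,30,0,0,-0.53],[-1,-580,664,30,0,0,-0.53],[-1,-580,664,30,0,0,-0.53],[-1,-580,664,30,0,0,-0.53],[-1,-580,664,30,0,0,-0.53],[-1,-580,664,30,0,0,-0.53],[-1,-580,664,30,0,0,-0.53],[-1,-580,664,30,0,0,-0.53]])

```text
t: 0.82
tool_pos: [415.4, 312.1, 219.9]
ee_rot: [0.668, 0.744, 0.0, 0.0]
force: [1.3, 0.6, -0.7]
grip_width: 85.1
```

Emit:
jog_arm(moves=[[-1,-521,175,20,0,0,0],[-1,-521,175,20,0,0,0],[-1,-521,175,20,0,0,0],[-1,-521,175,20,0,0,0],[-1,-521,175,20,0,0,0],[-1,-521,175,20,0,0,0],[-1,-521,175,20,0,0,0],[-1,-521,175,20,0,0,0]])

```text
t: 1.48
tool_pos: [555.1, 9.4, 207.8]
ee_rot: [0.668, 0.744, 0.0, 0.0]
force: [1.2, 1.5, -0.0]
grip_width: 85.4
```

```bash
cat state.py 2>/dev/null; cat > st.py <<'E'
from plant import sensors
import numpy as np,sys
from scipy.spatial.transform import Rotation as R
def go(x,y,z,yaw):
    s=sensors.observe();M=R.from_quat(s["ee_rot"]).as_matrix();d=M.T@(np.array([x,y,z])-s["tool_pos"])
    a=np.arctan2(M[1,0],M[0,0]);print("pos",s["tool_pos"].round(1),"yaw",a.round(4),"shift",d.round(1),"turnz",-(yaw-a),"tilt",M[:,2].round(3),"F",s["force"].round(1),"w",s["grip_width"],s["t"])
if __name__=="__main__": go(*map(float,sys.argv[1:]))
E
python3 st.py 645 -187 200 1.68
```

```text
pos [555.1   9.4 207.8] yaw 1.6788 shift [-204.9   68.2    7.8] turnz -0.0011709268280000185 tilt [ 0.  0. -1.] F [ 1.2  1.5 -0. ] w 85.4225615980517 1.4833
```

Emit:
jog_arm(moves=[[-1,-205,68,8,0,0,0],[-1,-205,68,8,0,0,0],[-1,-205,68,8,0,0,0],[-1,-205,68,8,0,0,0],[-1,-205,68,8,0,0,0],[-1,-205,68,8,0,0,0],[-1,-205,68,8,0,0,0],[-1,-205,68,8,0,0,0]])

```text
t: 2.15
tool_pos: [644.2, -184.9, 199.3]
ee_rot: [0.668, 0.744, -0.0, -0.001]
force: [-0.2, 0.2, 0.1]
grip_width: 85.5
```

```bash
cat > look.py <<'E'
from h import *
from plant import sensors,cams
import sys
s=sensors.observe();f=cams.grab_frame("wrist");im=f["img"];cv2.imwrite(f"pics/{sys.argv[1]}.png",im)
np.savez(f"{sys.argv[1]}.npz",**f,**s)
E
python3 look.py w1; python3 st.py 645 -187 200 1.68; python3 - <<'E'
from h import *
d=dict(np.load("w1.npz"));hsv=cv2.cvtColor(d["img"],cv2.COLOR_BGR2HSV)
m=cv2.inRange(hsv,(45,90,30),(85,255,255));c=max(cv2.findContours(m,0,2)[0],key=cv2.contourArea);r=cv2.minAreaRect(c)
print(r,wristworld(d,d,cv2.boxPoints(r),60).round(1),d["hand_eye"].round(2))
E
```

```text
pos [ 644.2 -184.1  199.7] yaw 1.6792 shift [-2.9  0.5 -0.3] turnz -0.0007813969091887696 tilt [-0.  0. -1.] F [-0.6  0.7  0.1] w 85.73514301851127 2.2
((63.06343078613281, 277.9557189941406), (130.46546936035156, 14.505887985229492), 10.080597877502441) [[ 763.8 -497.5   60. ]
 [ 747.4 -492.1   60. ]
 [ 759.6 -368.2   60. ]
 [ 776.6 -371.9   60. ]] [[   1.     -0.      0.     -0.6 ]
 [   0.      0.96    0.29  -73.43]
 [  -0.     -0.29    0.96 -142.16]
 [   0.      0.      0.      1.  ]]
```

View pics/w1.png

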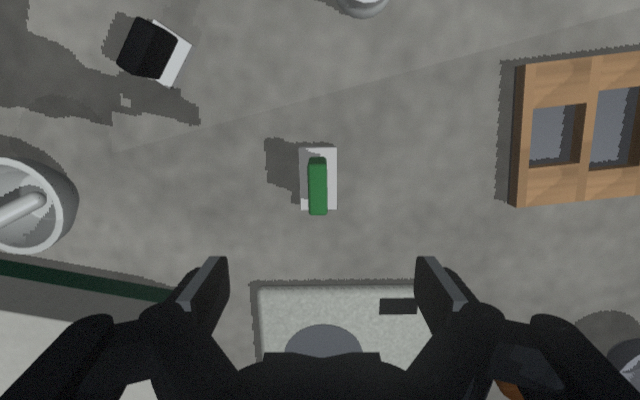

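The wrist view shows the green bar at columns 308–328 and rows 157–215, nearly aligned with the jaws. The contour I measured was the green-edged box at the left, so I'll mask to the bar.

```bash
python3 - <<'E'
from h import *
d=dict(np.load("w1.npz"));hsv=cv2.cvtColor(d["img"],cv2.COLOR_BGR2HSV)
m=cv2.inRange(hsv,(45,90,30),(85,255,255));v=m.copy();m[:,:260]=0;m[:,380:]=0;m[260:]=0
print(hsv[155:220:4,318,2])
top=m.copy();top[hsv[...,2]<100]=0
for k in(m,top):
    c=cv2.findContours(k,0,2)[0]
    if not c: continue
    r=cv2.minAreaRect(max(c,key=cv2.contourArea));b=wristworld(d,d,cv2.boxPoints(r),60);print(r,b.round(1).tolist(),b.mean(0))
w=cv2.inRange(hsv,(0,0,140),(180,40,255));w[:,:290]=0;w[:,345:]=0;w[:135]=0;w[220:]=0
w|=m
r=cv2.minAreaRect(max(cv2.findContours(w,0,2)[0],key=cv2.contourArea));b=wristworld(d,d,cv2.boxPoints(r),14);print(r,b.round(1).tolist(),b.mean(0))
E
```

```text
[117  61  70 106 109 109 107 109 109 109 110 113 112 110 112 109 122]
((317.0, 187.5), (53.0, 18.0), 90.0) [[618.2, -200.2, 60.0], [616.4, -184.1, 60.0], [666.3, -178.5, 60.0], [668.1, -195.4, 60.0]] [ 642.25415467 -189.5401338    60.        ]
((318.0, 189.5), (49.0, 16.0), 90.0) [[621.6, -198.0, 60.0], [620.0, -183.7, 60.0], [666.3, -178.5, 60.0], [667.9, -193.5, 60.0]] [ 643.95446208 -188.43795999   60.        ]
((322.3990478515625, 180.67831420898438), (66.71957397460938, 30.01512336730957), 87.51044464111328) [[612.6, -204.6, 14.0], [608.0, -174.0, 14.0], [679.6, -162.2, 14.0], [684.6, -194.7, 14.0]] [ 646.18502073 -183.88841963   14.        ]
```

```bash
python3 st.py 644.5 -188 23 1.68
```

```text
pos [ 644.2 -184.1  199.7] yaw 1.6792 shift [ -4.   -0.  176.7] turnz -0.0007813969091887696 tilt [-0.  0. -1.] F [-0.6  0.7  0.1] w 85.73514301851127 2.2
```

Emit:
jog_arm(moves=[[-1,-4,0,40,0,0,0],[-1,-4,0,80,0,0,0],[-1,-4,0,120,0,0,0],[-1,-4,0,150,0,0,0],[-1,-4,0,170,0,0,0],[-1,-4,0,176,0,0,0],[-1,-4,0,176,0,0,0],[-1,-4,0,176,0,0,0]])

```text
t: 2.87
tool_pos: [645.5, -188.2, 25.6]
ee_rot: [0.667, 0.745, 0.0, 0.001]
force: [1.3, 0.3, 0.3]
grip_width: 85.5
```

Emit:
jog_arm(moves=[[0.3,0,0,0,0,0,0],[1,0,0,0,0,0,0],[1,0,0,0,0,0,0],[1,0,0,0,0,0,0],[1,0,0,0,0,0,0],[1,0,0,0,0,0,0],[1,0,0,0,0,0,0],[1,0,0,0,0,0,0]], squeeze=40)

```text
t: 3.53
tool_pos: [645.0, -189.0, 24.3]
ee_rot: [0.668, 0.744, 0.0, 0.0]
force: [-1.1, -0.4, 5.2]
grip_width: 17.6
```

Emit:
jog_arm(moves=[[1,0,0,-30,0,0,0],[1,0,0,-70,0,0,0],[1,0,0,-110,0,0,0],[1,0,0,-126,0,0,0],[1,0,0,-126,0,0,0]])

```text
t: 3.95
tool_pos: [646.4, -189.4, 155.3]
ee_rot: [0.668, 0.744, 0.001, 0.003]
force: [-0.2, -0.2, -0.6]
grip_width: 17.4
```

```bash
python3 st.py 561.6 106.3 150 1.79
```

```text
pos [ 646.4 -189.4  155.3] yaw 1.679 shift [303.1 -52.4   4.1] turnz -0.11100327098373897 tilt [ 0.006 -0.002 -1.   ] F [-0.2 -0.2 -0.6] w 17.44185486033955 3.95
```

Emit:
jog_arm(moves=[[1,40,-7,0,0,0,-0.02],[1,80,-14,0,0,0,-0.04],[1,120,-21,0,0,0,-0.06],[1,160,-28,0,0,0,-0.08],[1,200,-35,0,0,0,-0.1],[1,240,-42,0,0,0,-0.11],[1,280,-48,0,0,0,-0.11],[1,303,-52,0,0,0,-0.11]])

```text
t: 4.62
tool_pos: [558.9, 109.8, 148.8]
ee_rot: [0.625, 0.78, -0.0, -0.001]
force: [0.6, -0.7, -1.2]
grip_width: 17.4
```

Emit:
jog_arm(moves=[[1,0,0,0,0,0,0],[1,0,0,0,0,0,0],[1,0,0,0,0,0,0],[1,0,0,0,0,0,0]])

```text
t: 4.95
tool_pos: [560.6, 105.9, 149.3]
ee_rot: [0.626, 0.78, -0.0, -0.0]
force: [0.5, 0.1, -1.3]
grip_width: 17.7
```

```bash
python3 look.py w2; python3 st.py 561.6 106.3 150 1.79
```

```text
pos [560.7 105.8 149.5] yaw 1.7878 shift [ 0.3  1.  -0.5] turnz -0.002216030831601712 tilt [-0.001 -0.    -1.   ] F [-0.2 -0.9 -0.9] w 17.385047771801215 5.0
```

View pics/w2.png

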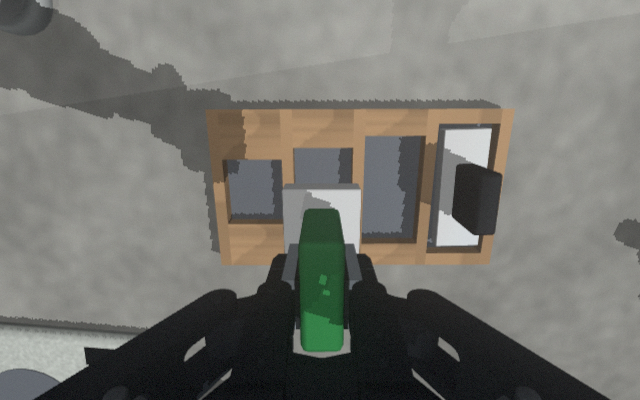

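```bash
python3 - <<'E'
from h import *
d=dict(np.load("w2.npz"))
im=d["img"].copy()
T=np.eye(4);T[:3,:3]=R.from_quat(d["ee_rot"]).as_matrix();T[:3,3]=d["tool_pos"];W=np.linalg.inv(T@d["hand_eye"])
def pr(P):return cv2.projectPoints(np.array(P,float),cv2.Rodrigues(W[:3,:3])[0],W[:3,3],d["K"],None)[0].reshape(-1,2)
def box(cx,cy,lx,ly,z,o,yaw,col):
    c,s=np.cos(yaw),np.sin(yaw);P=[]
    for a,b in((-1,-1),(1,-1),(1,1),(-1,1)):
        x,y=cx+a*lx/2,cy+b*ly/2;P.append((o[0]+c*x-s*y,o[1]+s*x+c*y,z))
    cv2.polylines(im,[np.round(pr(P)*8).astype(int)],True,col,1,16,3)
o=(554.8,136.5)
box(0,0,144,258,18,o,.22,(0,0,255))
for y,l in((93,120),(31,100),(-31,80),(-93,60)): box(0,y,l,52,18,o,.22,(0,0,255))
p=d["tool_pos"];box(0,0,68,40,p[2]-10,p,1.788-np.pi/2,(255,0,0));box(0,0,50,18,p[2]+36,p,1.788-np.pi/2,(255,0,255))
cv2.imwrite("pics/ov.png",cv2.resize(im[90:370,190:530],None,fx=2.1,fy=2.1,interpolation=cv2.INTER_CUBIC))
E
```

```text
(no output)
```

View pics/ov.png

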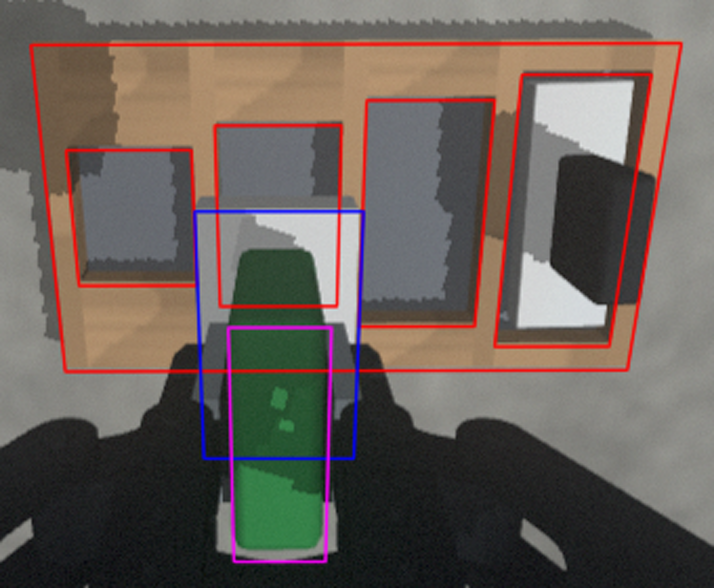

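The rack overlay matches within a millimetre or two, and the held plate sits centred over the 80 mm slot. I'll lower it now.

Emit:
jog_arm(moves=[[1,0,1,35,0,0,0],[1,0,1,70,0,0,0],[1,0,1,90,0,0,0],[1,0,1,104,0,0,0],[1,0,1,110,0,0,0],[1,0,1,115,0,0,0],[1,0,1,118,0,0,0],[1,0,1,118,0,0,0]])

```text
t: 5.67
tool_pos: [561.9, 106.9, 32.5]
ee_rot: [0.626, 0.78, 0.0, 0.0]
force: [0.1, -0.1, -0.7]
grip_width: 17.5
```

```bash
python3 st.py 561.6 106.3 28 1.79
```

```text
pos [561.9 106.9  32.5] yaw 1.7888 shift [-0.5 -0.4  4.5] turnz -0.0011795398026841486 tilt [ 0.001  0.    -1.   ] F [ 0.1 -0.1 -0.7] w 17.50074005037485 5.6667
```

Emit:
jog_arm(moves=[[1,0,0,2,0,0,0],[1,0,0,3,0,0,0],[1,0,0,4,0,0,0],[1,0,0,4,0,0,0],[1,0,0,4,0,0,0]])

```text
t: 6.08
tool_pos: [561.7, 107.0, 28.2]
ee_rot: [0.626, 0.78, 0.0, 0.0]
force: [1.2, -0.2, 1.6]
grip_width: 17.6
```

Emit:
jog_arm(moves=[[0.4,0,0,0,0,0,0],[0,0,0,0,0,0,0],[-0.5,0,0,0,0,0,0],[-1,0,0,0,0,0,0],[-1,0,0,0,0,0,0],[-1,0,0,0,0,0,0],[-1,0,0,0,0,0,0],[-1,0,0,0,0,0,0]])

```text
t: 6.75
tool_pos: [561.5, 106.9, 27.9]
ee_rot: [0.626, 0.78, -0.0, -0.0]
force: [-0.1, 0.3, -0.2]
grip_width: 85.8
```

Emit:
jog_arm(moves=[[-1,0,0,-20,0,0,0],[-1,0,0,-50,0,0,0],[-1,0,0,-90,0,0,0],[-1,0,0,-130,0,0,0],[-1,0,0,-170,0,0,0],[-1,0,0,-170,0,0,0],[-1,0,0,-170,0,0,0],[-1,0,0,-170,0,0,0]])

```text
t: 7.42
tool_pos: [561.3, 106.9, 197.4]
ee_rot: [0.626, 0.78, -0.0, -0.0]
force: [-0.9, -0.5, -0.8]
grip_width: 84.9
```

```bash
python3 look.py w3; python3 st.py 561.6 106.3 200 1.79;python3 - <<'E'
from h import *
d=dict(np.load("w3.npz"))
im=d["img"].copy()
T=np.eye(4);T[:3,:3]=R.from_quat(d["ee_rot"]).as_matrix();T[:3,3]=d["tool_pos"];W=np.linalg.inv(T@d["hand_eye"])
def pr(P):return cv2.projectPoints(np.array(P,float),cv2.Rodrigues(W[:3,:3])[0],W[:3,3],d["K"],None)[0].reshape(-1,2)
c,s=np.cos(.22),np.sin(.22)
for lx,ly,z in((80,52,18),(68,40,18),(50,18,64)):
    P=[(554.8+c*x-s*y,136.5+s*x+c*y,z) for x,y in((-lx/2,-31-ly/2),(lx/2,-31-ly/2),(lx/2,-31+ly/2),(-lx/2,-31+ly/2))]
    cv2.polylines(im,[np.round(pr(P)*8).astype(int)],True,(0,0,255),1,16,3)
cv2.imwrite("pics/ov3.png",cv2.resize(im[70:300,180:540],None,fx=2.2,fy=2.2,interpolation=cv2.INTER_CUBIC))
E
```

```text
pos [561.1 106.9 196.6] yaw 1.789 shift [-0.7  0.4 -3.4] turnz -0.0009758283190202111 tilt [-0.002 -0.    -1.   ] F [-0.1 -0.2 -0.4] w 85.59631857386181 7.4667
```

View pics/ov3.png

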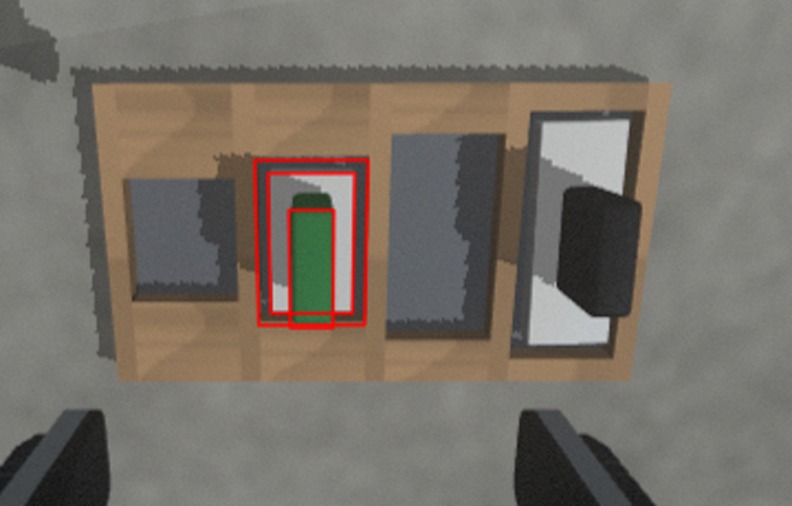

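The overlay shows the plate flat and centred in the 80 mm slot, matching the model outlines to about 1–2 mm. The big plate hasn't moved and the gripper is clear, so I'm handing in.

```bash
python3 -c "
from plant import ctrl
print(ctrl.finish_job())"
```

```text
the job is handed in; nothing more can be done
None
```

The green-gripped plate is in the rack's 80 mm slot, and I handed the job in at about 7.5 s of the 35 s allowed. I gripped it by its bar, set it on the slot floor with light contact (about 2 N), let go and backed off upward.

- **Placement:** in the last wrist picture, the plate and grip outlines match a flat plate centred in the slot to about 1–2 mm. The tool height at release (28 mm, against 24 mm when I gripped it on the bench) fits the plate resting on the 4 mm floor.
- **Clearance:** the gripper is fully open and about 170 mm above the plate, with no contact force.
- **Black-gripped plates:** the big plate looked undisturbed in its slot. I did not photograph the small one again after the move, but the arm only passed well clear of it.

One measurement went wrong along the way: the first attempt to find the green grip in the wrist camera picked up a different green object. I spotted this before moving and corrected it. No other check failed or disagreed.

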